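Lock a height stop with its second nut

TASK

Two height stops stand on the lab bench; on one of them the bar-shaped lock nut still stands clear of the hex nut below it. Run that lock nut down (clockwise from above) until it meets the hex nut and tighten it against it, firmly hand-tight at about 0.35 N m, then let go. Do not turn the hex nut, which sets the height: it gives way if the lock nut is forced. Leave the other stop's nuts and the things on the bench where they are.

Things in the scene. Friction and masses are not known exactly. Their poses are not given: they have to be found in the camera images.
- stop: The height stop to be locked, fixed to the bench: aluminium plate 90 x 90 x 12 mm with a round boss (44 mm wide) up to 30 mm, and an upright steel stud 12 mm thick, its blunt tip 92 mm above the bench. Origin: on the stud's axis at bench height, z up. The thread is coarse: a nut moves 8 mm per turn, down when turned clockwise seen from above.
- set_nut: The stop's hex nut, steel, 32 mm across flats, 14 mm high, seated on the boss; its top is 44 mm above the bench. Origin: centre of its underside, on the stud's axis, z up. It must not be turned; only friction (0.45 N m on it) keeps it in place, and it begins to turn when the lock nut is forced with more than about 0.6 N m.
- lock_nut: The lock nut above it on the same stud, steel: a round collar 26 mm wide, 8 mm high, and on it a straight bar 88 mm long, 18 mm thick, 18 mm high, through whose middle the stud passes. Origin: centre of the collar's underside, on the stud's axis; x along the bar, y across it, z up; the bar reaches from 8 to 26 mm above the origin. It starts 4 to 10 mm above the hex nut.
- other_stop: The second, identical height stop, already locked. Same origin and axes as the first.
- other_set_nut: The hex nut of the second stop; leave it.
- other_lock_nut: The bar-shaped lock nut of the second stop, already resting on its hex nut; leave it. Same origin and axes as the first lock nut.
- wrench: Bystander: open-ended wrench, 170 mm, lying between the two stops. Origin: centre of its underside.
- spare_washer: Bystander: flat steel washer 32 mm wide, 4 mm thick, lying on the bench. Origin: centre of its underside.
- pipette: Bystander: white pipette, about 250 mm long, lying on the bench. Origin: near its middle, on its underside.
- bottle: Bystander: amber bottle 60 mm wide, 120 mm high. Origin: centre of its underside.
- tube_rack: Bystander: dark purple tube rack 70 x 190 x 30 mm with small tubes in it. Origin: centre of its underside.
- tip_box: Bystander: pipette-tip box 85 x 120 x 56 mm with a red top. Origin: centre of its underside.
- pen: Bystander: green pen, 130 mm. Origin: below its middle.
- lock_bar (a point): Middle of the lock nut's bar, on the stud's axis, half-way up the bar (17 mm above the collar's underside). Turn it by gripping the bar across its 18 mm or by pushing one end around. It turns easily (0.03 N m) until it meets the hex nut; then the torque rises steeply within a fraction of a radian. 0.25 to 0.45 N m is firmly tight; it then stays tight when let go.
Things that resemble listed ones, but are neither listed nor needed, are in the scene too. Leave any purple look-alike of the stop alone.

How it is judged:
On the way, in this order (a step that is already met when the one before it is completed fails the run):
1. the lock nut has been run down to within 2 mm of the hex nut (z of lock_nut in the frame of set_nut below 0.016 m), for 0.05 s.
2. the lock nut is tight against the hex nut (contact force between lock_nut and set_nut above 40 N), for 0.2 s.
At the end, for the whole second after the job is handed in: the lock nut sits on the hex nut (within 1.5 mm) and, let go and at rest, still presses on it with more than 40 N (tightened with about 0.2 N m or more); the hex nut has turned less than 0.15 rad on its stop (contact force between lock_nut and set_nut above 40 N and z of lock_nut in the frame of set_nut below 0.0155 m and angle between the x axis of set_nut and the x axis of stop, either way round below 0.15 rad and angular speed of lock_nut below 0.05 rad/s); the robot touches nothing.
It fails at once if the hex nut turned more than 0.15 rad from its setting (angle between the x axis of set_nut and the x axis of stop, either way round above 0.15 rad).
It fails at once if a nut of the other stop turned more than 0.2 rad (angle between the x axis of other_set_nut and the x axis of other_stop, either way round above 0.2 rad or angle between the x axis of other_lock_nut and the x axis of other_stop, either way round above 0.9 rad or angle between the x axis of other_lock_nut and the x axis of other_stop, either way round below 0.5 rad).
It fails at once if a bystander moved more than 30 mm (distance of any of wrench, spare_washer, pipette, bottle, tube_rack, tip_box, pen from where it was at the start of the episode above 0.03 m).
It also fails if it takes over 67 s, if anything falls off the work surface, if the arm or the gripper's body presses on something with over 40 N, if the wrist force passes 120 N, or if a joint passes its speed limit or range.

ROBOT

A 7-joint arm with a two-finger parallel gripper is mounted at the origin on the work surface. World frame = base frame: x ahead of the robot, y to its left, z up, the work surface at z = 0. Lengths are in m, angles in rad, forces in N, time in s.
With the tool pointing down it reaches from about 0.4 to 0.85 m from the base axis. Payload 10.4 kg.
Tool frame: the origin (TCP) lies between the finger pads; the fingertips stand ahead of it and the grasp point (between the pads) lies 2 mm behind it (nose_length is the z of the fingertips in the tool frame, in m); z points along the fingers, y is the direction in which the jaws open and shut (so a half turn about z gives the same grasp; the last joint's range is limited). The gripper opens to 87 mm and grips with 3 to 60 N. Pads are 19 mm wide; open, the fingers measure 117 mm over their backs; the gripper's body (75 mm by 190 mm) begins 51 mm behind the grasp point.
Start: joints at [-1.193, 0.332, -0.065, 1.46, 0.022, 1.35, -0.088], TCP at [0.244, 0.575, 0.24] pointing down, gripper open.
Joint ranges: [-2.6, 2.6], [-0.5, 2.12], [-1.47, 1.34], [0.16, 2.42], [-1.27, 4.41], [0.06, 2.06], [-2.6, 2.6]. Speed limits (rad/s): [2.22, 2.22, 2.79, 2.79, 3.14, 3.14, 3.14].

INTERFACE

Orientations are given as a unit quaternion [w, x, y, z].
In Python, from workcell import sense, get_image, camera_model, finish_job, nose_length gives the robot as it stands.
- The arm moves only by the shell command python3 -m jog 'ROWS' [FORCE]. ROWS is JSON, a list that holds one entry, the list of rows, each a list of 7 numbers: the gripper's target within -1 to 1 (shut at 1, half-way at 0, fully open at -1), then the shift along the tool's x, y, z in m, then the turn, a rotation vector about the tool's x, y, z in degrees. In form: [[[hand, dx, dy, dz, wx, wy, wz], ...]]. A call has 1 to 12 rows; each row is the pose to reach, as a shift and turn from the pose measured when the call began, along the tool's axes at that moment; what a row does not reach only later rows make up. A row lasts 1/8 s, in which the tool goes at most 62.5 mm and 10.7 degrees, less where a joint would pass 70% of its speed; a pose out of reach is approached as far as the arm can. A call with a gripper value outside its range is refused whole. The fingers move at their own pace and stop on an object; FORCE is the grip in N (left out, the last holds). Time passes only in rows, so rows that repeat a pose let the fingers close. It gives the time, the measured TCP pose, the force and the opening at its end, in the units of the state.
- sense(): the state, without advancing time (a new reading comes with each control period).
- get_image(name): name is "side" or "top"; returns the picture (480x640x3 uint8, blue, green, red); there is no depth.
- camera_model(name): a dict with "fx", "fy", "cx", "cy" (pixels), "view" (4x4, takes a point from world to camera coordinates). Camera axes: x right, y down, z forward; pixel columns grow to the right and rows downward; lengths in m; the calibration is good to about 2 mm. A picture is of the moment at which its call begins. camera_model takes no time and is no camera call.
- finish_job(): hands the job in, once; it reports no verdict.
The state is a dict: "t": time; "q": joint angles; "qvel": joint speeds; "joint_torque": joint torques, N m; "tool_pos": TCP position; "tool_rot": TCP orientation; "ft_force": force on the tool from outside, world axes, zero at the start; "ft_torque": the same for the moment, N m; "width": opening from 0.0 (shut) to 1.0 (fully open).
Only numpy, scipy, OpenCV 4.12 (cv2) and the standard library are available. Lean on these libraries where they do the work, as an engineer would, in place of code of your own. Each camera call takes 0.05 s, during which the arm holds its last target. There are 200 camera calls.

## Working session

There is one attempt and no reset: what is moved stays moved. The work goes in short steps, Python scripts to look and compute and a shell command to move; the robot and the scene stay as the last step left them, time stands still between calls to the robot, and variables do not carry over. Pictures are saved under pics/ and viewed, about 8 in all and at most 12, crops included, and the job is handed in when it is done.

```bash
mkdir -p pics; python3 - <<'E'
from workcell import *
import cv2,numpy as np
for n in("top","side"):
    cv2.imwrite(f"pics/{n}0.png",get_image(n)); m=camera_model(n); print(n,m["fx"],m["cx"],m["cy"],np.round(m["view"],3).tolist())
print(sense(),nose_length)
E
```

```text
top 483.9060521339644 317.4312929748577 239.22052470774778 [[0.001, -1.0, -0.0, -0.016], [-0.999, -0.001, -0.047, 0.525], [0.047, 0.0, -0.999, 1.013], [0.0, 0.0, 0.0, 1.0]]
side 522.8798315633173 317.120812933808 248.841258339621 [[0.88, -0.474, -0.005, -0.479], [-0.236, -0.43, -0.871, 0.186], [0.411, 0.768, -0.491, 0.821], [0.0, 0.0, 0.0, 1.0]]
{'t': 0.1, 'q': array([-1.19259284,  0.33281736, -0.06470968,  1.46085859,  0.02159055,
        1.34988227, -0.08847894]), 'qvel': array([-1.59538210e-03, -1.44523291e-03,  5.11128774e-05, -1.85974419e-03,
       -1.31139459e-03,  9.45044465e-04,  1.49316563e-03]), 'joint_torque': array([ 1.20265948e-03, -6.24547076e+01,  2.44272233e-02, -3.90719104e+01,
       -6.14529150e-02,  3.66111437e-02,  6.52717108e-05]), 'tool_pos': array([0.24371746, 0.57517425, 0.23882748]), 'tool_rot': array([-1.04713519e-04,  1.99039793e-01,  9.79991203e-01, -6.26589841e-04]), 'ft_force': array([-0.00577885, -0.37771654, -0.48232971]), 'ft_torque': array([-0.01801045,  0.01235799,  0.05930728]), 'width': 0.9968965037533496} 0.017
```

View pics/top0.png

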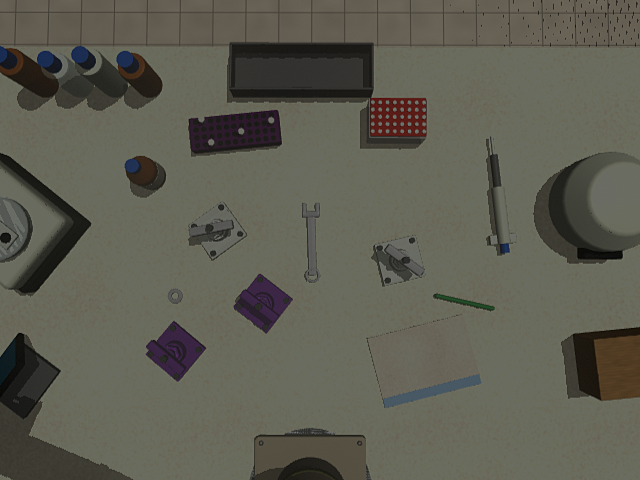

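View pics/side0.png

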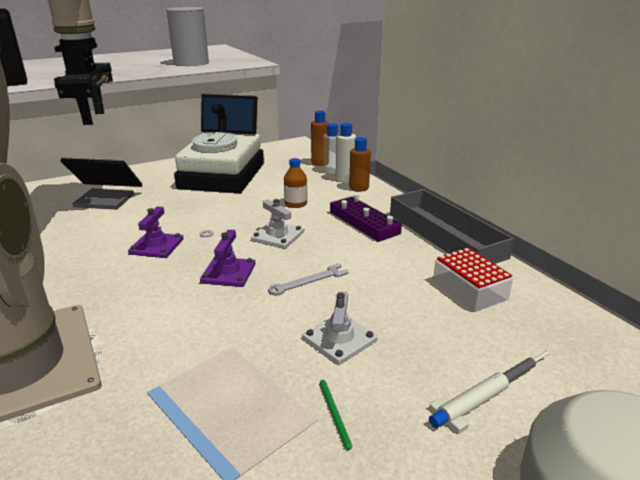

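The top view shows the two grey stops at about (217,231) and (400,262). In the side view they are at (277,225) and (340,330). I'll zoom in to see which one has the gap.

```bash
python3 - <<'E'
import cv2,numpy as np
t=cv2.imread("pics/top0.png");s=cv2.imread("pics/side0.png")
f=lambda im,u,v:cv2.resize(im[v-33:v+33,u-44:u+44],(400,300),interpolation=cv2.INTER_CUBIC)
o=np.vstack([np.hstack([f(s,277,222),f(s,340,325)]),np.hstack([f(t,217,231),f(t,400,260)])])
cv2.imwrite("pics/crop0.png",cv2.convertScaleAbs(o,alpha=1.3))
E
```

```text
(no output)
```

View pics/crop0.png

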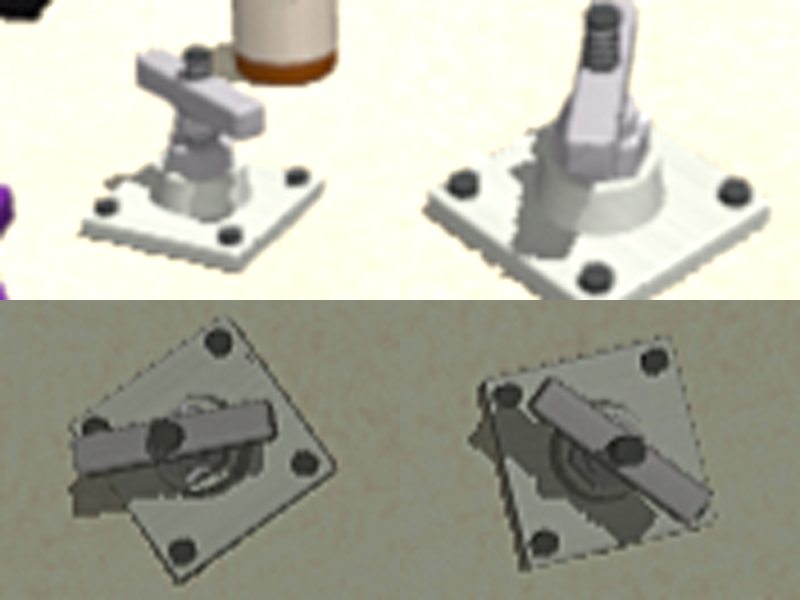

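The left stop, beside the bottle, is the loose one: its lock-nut bar sits high, with a short stretch of stud above it. On the right stop the bar rests low. I read pixel points off the crops and cast rays from them.

```bash
cat >h.py <<'E'
import numpy as np
from workcell import *
from scipy.spatial.transform import Rotation as R
def ray(n,u,v):
    m=camera_model(n);V=np.array(m["view"]);r=V[:3,:3].T
    return -r@V[:3,3], r@np.array([(u-m["cx"])/m["fx"],(v-m["cy"])/m["fy"],1])
def on(n,u,v,z):
    o,d=ray(n,u,v);return o+d*(z-o[2])/d[2]
def tri(a,b):
    (o,d),(p,e)=ray("top",*a),ray("side",*b)
    s=np.linalg.lstsq(np.c_[d,-e],p-o,rcond=None)[0];x,y=o+s[0]*d,p+s[1]*e
    return (x+y)/2,np.linalg.norm(x-y)
def st(c=None):
    s=sense();w,x,y,z=s["tool_rot"];M=R.from_quat([x,y,z,w]).as_matrix()
    print("t",round(s["t"],2),"p",s["tool_pos"].round(4),"xyaw",np.degrees(np.arctan2(M[1,0],M[0,0])).round(1),"tz",M[:,2].round(3),"q",s["q"].round(2),"F",s["ft_force"].round(2),"T",s["ft_torque"].round(3),"jt7",s["joint_torque"][6].round(3),"w",round(s["width"],3))
    return s,M
E
python3 - <<'E'
from h import *
T=lambda x,y:(173+x/4.545-.4,198+(y-300)/4.545-.4)
S=lambda x,y:(233+x/4.545-.4,189+y/4.545-.4)
print("stud",on("top",*T(166,437),.092),on("side",*S(198,53),.092),tri(T(166,437),S(198,53)))
c=[on("top",*T(*p),.012) for p in((222,318),(335,465),(180,582),(72,430))]
print("corners",np.round(c,4),np.mean(c,0),(c[0]+c[2])/2)
for z in(.074,.080):
  b=[on("top",*T(*p),z) for p in((75,440),(270,402),(276,436),(80,475))]
  m=np.mean(b,0);d=b[1]-b[0]+b[2]-b[3];print("bar",m,np.degrees(np.arctan2(d[1],d[0])),np.linalg.norm(d)/2)
# ends of bar in side, near lower edge: vertical position check
print("barend tri",tri(T(272,401),S(264,103)),tri(T(75,440),S(138,58)))
E
```

```text
stud [0.54370322 0.19619909 0.092     ] [0.54686897 0.19429354 0.092     ] (array([0.54538516, 0.19547986, 0.09183598]), np.float64(0.0036656899419589876))
corners [[0.6052 0.1886 0.012 ]
 [0.5363 0.1352 0.012 ]
 [0.4817 0.2069 0.012 ]
 [0.5525 0.2581 0.012 ]] [0.5439461  0.19719982 0.012     ] [0.543446   0.19775178 0.012     ]
bar [0.54443158 0.19616607 0.074     ] -78.7395052283503 0.08722274908754207
bar [0.54401284 0.19484265 0.08      ] -78.73950522835023 0.08667891221485659
barend tri (array([0.56103063, 0.15269294, 0.07925044]), np.float64(0.0013711308781728345)) (array([0.53963911, 0.24242876, 0.07203919]), np.float64(0.008912867528247015))
```

```bash
python3 -m jog '[[[-1,-0.053,-0.029,0,0,0,7],[-1,-0.106,-0.058,0,0,0,14],[-1,-0.16,-0.087,0,0,0,21],[-1,-0.213,-0.116,0,0,0,28],[-1,-0.266,-0.145,0,0,0,35],[-1,-0.32,-0.174,0,0,0,42],[-1,-0.373,-0.203,0,0,0,49],[-1,-0.425,-0.232,0.02,0,0,55.7],[-1,-0.425,-0.232,0.07,0,0,55.7],[-1,-0.425,-0.232,0.079,0,0,55.7],[-1,-0.425,-0.232,0.079,0,0,55.7]]]' 20; python3 -c "
from h import *
import cv2
st()
a=get_image('top')[150:300,120:320];b=get_image('side')[130:280,180:380]
cv2.imwrite('pics/a1.png',np.hstack([cv2.resize(i,(400,300),interpolation=2) for i in(a,b)]))"
```

```text
t: 1.48
tool_pos: [0.5441, 0.1966, 0.1605]
tool_rot: [-0.0, 0.633, 0.774, -0.001]
ft_force: [0.4, 0.0, 0.7]
width: 0.999
t 1.48 p [0.5441 0.1966 0.1605] xyaw 101.4 tz [-0.001 -0.001 -1.   ] q [-0.7   0.29  0.32  1.7  -0.1   1.16 -0.15] F [0.39 0.02 0.69] T [-0.059  0.069 -0.077] jt7 0.032 w 0.999
```

View pics/a1.png

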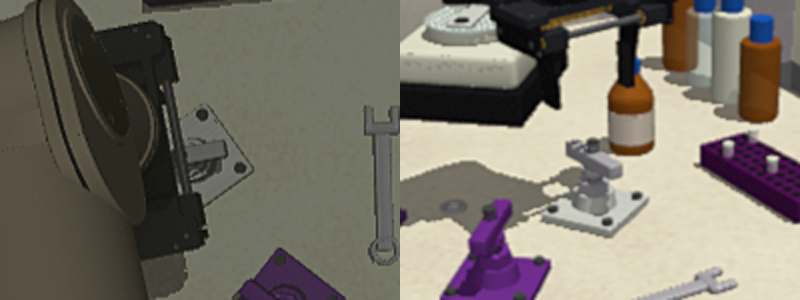

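The gripper stands over the left stop with the jaws across the bar, and the path down is clear. I'll descend so the fingertips stay above the collar, then close gently.

```bash
python3 -m jog '[[[-1,0,0,0.04,0,0,0],[-1,0,0,0.0785,0,0,0],[-1,0,0,0.0785,0,0,0],[0.2,0,0,0.0785,0,0,0],[1,0,0,0.0785,0,0,0],[1,0,0,0.0785,0,0,0],[1,0,0,0.0785,0,0,0],[1,0,0,0.0785,0,0,0],[1,0,0,0.0785,0,0,0]]]' 15; python3 -c "
from h import *
import cv2
st()
b=get_image('side')[160:250,217:337]
cv2.imwrite('pics/a2.png',cv2.resize(b,(600,450),interpolation=2))"
```

```text
t: 2.7
tool_pos: [0.5451, 0.1969, 0.0835]
tool_rot: [0.001, 0.633, 0.774, 0.0]
ft_force: [1.1, -0.5, -0.1]
width: 0.4
t 2.7 p [0.5451 0.1969 0.0835] xyaw 101.4 tz [ 0.001  0.    -1.   ] q [-0.68  0.38  0.31  1.77 -0.13  1.01 -0.12] F [ 1.09 -0.49 -0.12] T [-0.042  0.02   0.035] jt7 -0.001 w 0.4
```

View pics/a2.png

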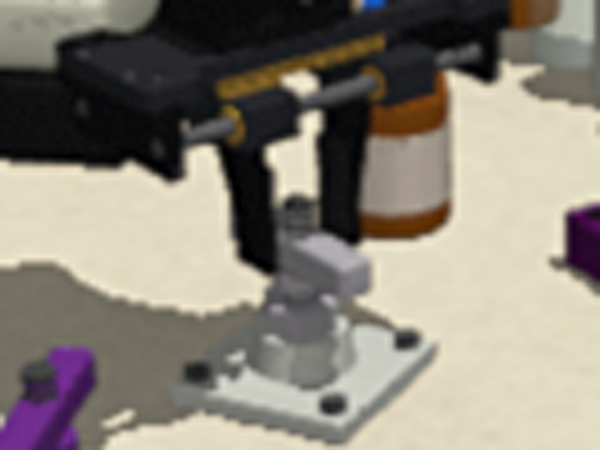

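The fingers straddle the bar at the stud, with their tips at bar height. They are still closing, with the opening at about 35 mm.

```bash
python3 -m jog '[[[1,0,0,0,0,0,0],[1,0,0,0,0,0,0],[1,0,0,0,0,0,0],[1,0,0,0,0,0,0],[1,0,0,0,0,0,0],[1,0,0,0,0,0,0]]]' 15; python3 -c "
from h import *
st()"
```

```text
t: 3.5
tool_pos: [0.5455, 0.197, 0.0835]
tool_rot: [0.001, 0.633, 0.774, 0.001]
ft_force: [5.3, 0.8, -3.9]
width: 0.207
t 3.5 p [0.5455 0.197  0.0835] xyaw 101.4 tz [ 0.002  0.    -1.   ] q [-0.68  0.38  0.31  1.77 -0.13  1.01 -0.12] F [ 5.33  0.8  -3.95] T [ 0.212 -1.106 -0.015] jt7 -0.016 w 0.207
```

```bash
python3 -m jog '[[[1,0,0.0005,0.0002,0,0,10],[1,0,0.0005,0.0004,0,0,20],[1,0,0.0005,0.0007,0,0,30],[1,0,0.0005,0.0009,0,0,40],[1,0,0.0005,0.0011,0,0,50],[1,0,0.0005,0.0013,0,0,60],[1,0,0.0005,0.0013,0,0,60]]]' 15; python3 -c "
from h import *
st()"
```

```text
t: 4.38
tool_pos: [0.5443, 0.1975, 0.0821]
tool_rot: [-0.0, 0.936, 0.353, -0.001]
ft_force: [-6.2, -0.1, 4.6]
width: 0.206
t 4.38 p [0.5443 0.1975 0.0821] xyaw 41.3 tz [-0.001  0.    -1.   ] q [-0.84  0.4   0.5   1.78 -0.22  1.02 -1.1 ] F [-6.23 -0.1   4.55] T [ 0.054  1.412 -0.021] jt7 -1.399 w 0.206
```

```bash
python3 -m jog '[[[1,0,0,0.0002,0,0,10],[1,0,0,0.0004,0,0,20],[1,0,0,0.0007,0,0,30],[1,0,0,0.0009,0,0,40],[1,0,0,0.0011,0,0,50],[1,0,0,0.0013,0,0,60],[1,0,0,0.0015,0,0,70],[1,0,0,0.0015,0,0,70],[1,0,0,0.0015,0,0,70]]]' 15; python3 -c "
from h import *
import cv2
st()
b=get_image('side')[160:250,217:337]
cv2.imwrite('pics/a3.png',cv2.resize(b,(600,450),interpolation=2))"
```

```text
t: 5.5
tool_pos: [0.5441, 0.199, 0.0806]
tool_rot: [-0.001, 0.969, -0.245, -0.001]
ft_force: [2.6, 5.9, -3.0]
width: 0.204
t 5.5 p [0.5441 0.199  0.0806] xyaw -28.4 tz [-0.001  0.002 -1.   ] q [-1.02  0.46  0.74  1.79 -0.36  1.03 -2.21] F [ 2.58  5.89 -3.01] T [ 1.307 -0.332 -0.037] jt7 -0.044 w 0.204
```

View pics/a3.png

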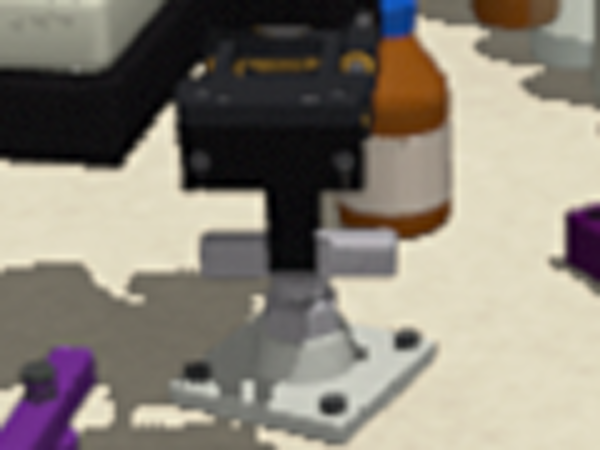

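The bar is turning with the gripper; it now lies square to the side view, and q7 is near its limit. I'll open, lift, turn back 180° and re-grip about the refined axis (0.5451, 0.1986).

```bash
python3 -m jog '[[[0.2,0,0,0,0,0,0],[0.2,0,0,0,0,0,0],[0.2,0,0,-0.012,0,0,0],[0.2,0,0,-0.026,0,0,0],[0.2,0,0,-0.026,0,0,-10],[0.2,0,0,-0.026,0,0,-20],[0.2,0,0,-0.026,0,0,-30],[0.2,0,0,-0.026,0,0,-40],[0.2,0,0,-0.026,0,0,-50],[0.2,0,0,-0.026,0,0,-60],[0.2,0,0,-0.026,0,0,-70],[0.2,0,0,-0.026,0,0,-80]]]' 15; python3 -m jog '[[[0.2,0,0,0,0,0,-10],[0.2,0,0,0,0,0,-20],[0.2,0,0,0,0,0,-30],[0.2,0,0,0,0,0,-40],[0.2,0,0,0,0,0,-50],[0.2,0,0,0,0,0,-60],[0.2,0,0,0,0,0,-70],[0.2,0,0,0,0,0,-80],[0.2,0,0,0,0,0,-90],[0.2,0,0,0,0,0,-100],[0.2,0,0,0,0,0,-100]]]'; python3 -c "
from h import *
s,M=st()
print(M.T@(np.array([.5451,.1986,.0765])-s['tool_pos']))"
```

```text
t: 7.05
tool_pos: [0.5445, 0.1988, 0.1078]
tool_rot: [-0.001, 0.899, 0.438, 0.0]
ft_force: [-1.0, 0.2, -0.0]
width: 0.4
t: 8.43
tool_pos: [0.545, 0.1986, 0.1089]
tool_rot: [0.0, 0.243, 0.97, 0.001]
ft_force: [0.3, -0.1, 0.3]
width: 0.402
t 8.43 p [0.545  0.1986 0.1089] xyaw 151.8 tz [ 0.001  0.002 -1.   ] q [-0.59  0.34  0.2   1.75 -0.08  1.06  0.71] F [ 0.27 -0.13  0.25] T [-0.063  0.05   0.025] jt7 1.904 w 0.402
[-3.59902581e-05 -1.31079261e-05  3.23733571e-02]
```

```bash
python3 -m jog '[[[0.2,0,0,0.016,0,0,0],[0.2,0,0,0.031,0,0,0],[0.2,0,0,0.031,0,0,0],[1,0,0,0.031,0,0,0],[1,0,0,0.031,0,0,0],[1,0,0,0.031,0,0,0],[1,0,0,0.031,0,0,0],[1,0,0,0.031,0,0,0],[1,0,0,0.031,0,0,0],[1,0,0,0.031,0,0,0]]]' 15; python3 -c "
from h import *
st()"
```

```text
t: 9.68
tool_pos: [0.5453, 0.1985, 0.0782]
tool_rot: [0.0, 0.243, 0.97, 0.001]
ft_force: [-1.2, -3.0, 5.0]
width: 0.205
t 9.68 p [0.5453 0.1985 0.0782] xyaw 151.8 tz [ 0.001  0.002 -1.   ] q [-0.59  0.38  0.19  1.77 -0.09  1.    0.72] F [-1.2  -2.99  5.05] T [-0.352  0.431 -0.027] jt7 0.025 w 0.205
```

With the grip at 12 N, the jaws would slip below about 0.25 N m, so running down is safe.

```bash
python3 -m jog '[[[1,0,0,0.0002,0,0,10],[1,0,0,0.0004,0,0,20],[1,0,0,0.0007,0,0,30],[1,0,0,0.0009,0,0,40],[1,0,0,0.0009,0,0,40]]]' 12; python3 -c "
from h import *
st()"; python3 -m jog '[[[1,0,0,0.0002,0,0,8],[1,0,0,0.0004,0,0,16],[1,0,0,0.0006,0,0,24],[1,0,0,0.0006,0,0,24]]]' 12; python3 -c "
from h import *
st()"; python3 -m jog '[[[1,0,0,0.0002,0,0,8],[1,0,0,0.0004,0,0,16],[1,0,0,0.0006,0,0,24],[1,0,0,0.0006,0,0,24]]]' 12; python3 -c "
from h import *
st()"
```

```text
t: 10.3
tool_pos: [0.5453, 0.1986, 0.0774]
tool_rot: [0.0, 0.56, 0.828, 0.001]
ft_force: [-0.4, -1.7, 2.6]
width: 0.212
t 10.3 p [0.5453 0.1986 0.0774] xyaw 111.9 tz [ 0.002  0.002 -1.   ] q [-0.69  0.38  0.31  1.78 -0.14  1.    0.06] F [-0.45 -1.72  2.65] T [-0.328  0.133 -0.016] jt7 -1.827 w 0.212
t: 10.8
tool_pos: [0.5454, 0.1986, 0.0769]
tool_rot: [-0.0, 0.718, 0.696, 0.001]
ft_force: [-0.2, -0.2, 3.9]
width: 0.209
t 10.8 p [0.5454 0.1986 0.0769] xyaw 88.1 tz [ 0.002  0.002 -1.   ] q [-0.75  0.39  0.39  1.78 -0.17  1.   -0.32] F [-0.22 -0.23  3.87] T [-0.427  0.258  0.003] jt7 -1.392 w 0.209
t: 11.3
tool_pos: [0.5455, 0.1986, 0.0763]
tool_rot: [-0.0, 0.846, 0.533, 0.001]
ft_force: [-1.3, -0.6, 4.4]
width: 0.208
t 11.3 p [0.5455 0.1986 0.0763] xyaw 64.5 tz [ 0.002  0.002 -1.   ] q [-0.81  0.4   0.46  1.78 -0.21  1.   -0.71] F [-1.31 -0.61  4.42] T [-0.457  0.28  -0.053] jt7 -1.37 w 0.208
```

```bash
python3 -m jog '[[[1,0,0,0.0002,0,0,8],[1,0,0,0.0004,0,0,16],[1,0,0,0.0006,0,0,24],[1,0,0,0.0006,0,0,24]]]' 12; python3 -c "
from h import *
st()"; python3 -m jog '[[[1,0,0,0.0002,0,0,8],[1,0,0,0.0004,0,0,16],[1,0,0,0.0006,0,0,24],[1,0,0,0.0006,0,0,24]]]' 12; python3 -c "
from h import *
st()";  python3 -m jog '[[[1,0,0,0.0002,0,0,8],[1,0,0,0.0004,0,0,16],[1,0,0,0.0006,0,0,24],[1,0,0,0.0006,0,0,24]]]' 12; python3 -c "
from h import *
import cv2
st()
b=get_image('side')[160:250,217:337]
cv2.imwrite('pics/a4.png',cv2.resize(b,(600,450),interpolation=2))"
```

```text
t: 11.8
tool_pos: [0.5455, 0.1985, 0.0758]
tool_rot: [-0.0, 0.937, 0.349, 0.001]
ft_force: [-0.5, -2.3, 5.1]
width: 0.203
t 11.8 p [0.5455 0.1985 0.0758] xyaw 40.8 tz [ 0.002  0.002 -1.   ] q [-0.87  0.42  0.54  1.79 -0.25  1.   -1.09] F [-0.46 -2.3   5.07] T [-0.48   0.336  0.029] jt7 -1.351 w 0.203
t: 12.3
tool_pos: [0.5455, 0.1985, 0.0753]
tool_rot: [-0.001, 0.989, 0.149, 0.001]
ft_force: [-1.4, -0.9, 6.1]
width: 0.205
t 12.3 p [0.5455 0.1985 0.0753] xyaw 17.2 tz [ 0.002  0.001 -1.   ] q [-0.94  0.44  0.63  1.79 -0.3   1.01 -1.47] F [-1.39 -0.89  6.15] T [-0.501  0.506 -0.064] jt7 -1.076 w 0.205
t: 12.8
tool_pos: [0.5455, 0.1984, 0.0747]
tool_rot: [-0.001, 0.998, -0.057, 0.001]
ft_force: [-1.2, -1.8, 5.3]
width: 0.204
t 12.8 p [0.5455 0.1984 0.0747] xyaw -6.5 tz [ 0.002  0.001 -1.   ] q [-1.    0.46  0.71  1.79 -0.35  1.02 -1.84] F [-1.25 -1.83  5.33] T [-0.478  0.58  -0.063] jt7 -1.062 w 0.204
```

View pics/a4.png

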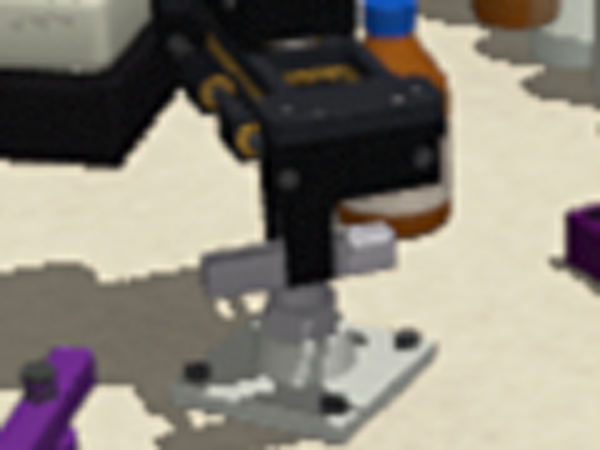

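The bar still follows the jaws, and the gap to the hex nut has shrunk. I'll turn another 24° and then re-grip.

```bash
python3 -m jog '[[[1,0,0,0.0002,0,0,8],[1,0,0,0.0004,0,0,16],[1,0,0,0.0006,0,0,24],[1,0,0,0.0006,0,0,24],[1,0,0,0.0006,0,0,24]]]' 12; python3 -c "
from h import *
st()";python3 -m jog '[[[0.2,0,0,0,0,0,0],[0.2,0,0,0,0,0,0],[0.2,0,0,-0.012,0,0,0],[0.2,0,0,-0.026,0,0,0],[0.2,0,0,-0.026,0,0,-10],[0.2,0,0,-0.026,0,0,-20],[0.2,0,0,-0.026,0,0,-30],[0.2,0,0,-0.026,0,0,-40],[0.2,0,0,-0.026,0,0,-50],[0.2,0,0,-0.026,0,0,-60],[0.2,0,0,-0.026,0,0,-70],[0.2,0,0,-0.026,0,0,-80]]]' 15; python3 -m jog '[[[0.2,0,0,0,0,0,-10],[0.2,0,0,0,0,0,-20],[0.2,0,0,0,0,0,-30],[0.2,0,0,0,0,0,-40],[0.2,0,0,0,0,0,-50],[0.2,0,0,0,0,0,-60],[0.2,0,0,0,0,0,-70],[0.2,0,0,0,0,0,-80],[0.2,0,0,0,0,0,-90],[0.2,0,0,0,0,0,-100],[0.2,0,0,0,0,0,-100]]]'; python3 -c "
from h import *
s,M=st()
print(M.T@(np.array([.5453,.1986,.075])-s['tool_pos']))
import cv2
b=get_image('side')[160:250,217:337]
cv2.imwrite('pics/a5.png',cv2.resize(b,(600,450),interpolation=2))"
```

```text
t: 13.48
tool_pos: [0.5455, 0.1983, 0.0742]
tool_rot: [-0.001, 0.966, -0.259, 0.001]
ft_force: [-2.5, -1.1, 6.6]
width: 0.205
t 13.47 p [0.5455 0.1983 0.0742] xyaw -30.0 tz [ 0.002  0.001 -1.   ] q [-1.06  0.49  0.8   1.8  -0.4   1.03 -2.2 ] F [-2.45 -1.12  6.64] T [-0.401  0.625 -0.016] jt7 0.0 w 0.205
t: 14.98
tool_pos: [0.5459, 0.1983, 0.1014]
tool_rot: [-0.0, 0.905, 0.426, 0.002]
ft_force: [0.5, -0.2, 0.2]
width: 0.403
t: 16.35
tool_pos: [0.5464, 0.1982, 0.1024]
tool_rot: [0.002, 0.256, 0.967, 0.001]
ft_force: [1.7, 0.4, 0.4]
width: 0.401
t 16.35 p [0.5464 0.1982 0.1024] xyaw 150.3 tz [ 0.004  0.002 -1.   ] q [-0.62  0.35  0.23  1.75 -0.09  1.04  0.7 ] F [1.72 0.4  0.36] T [ 0.007  0.001 -0.049] jt7 1.897 w 0.401
[ 0.00126382 -0.00026251  0.02741582]
```

View pics/a5.png

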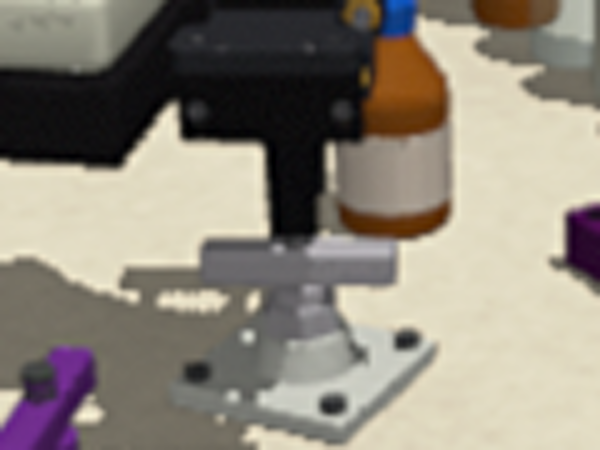

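The bar is square to the side view again and the jaws are lined up over it. I'll re-grip.

```bash
python3 -m jog '[[[0.2,0.0013,-0.0003,0.014,0,0,0],[0.2,0.0013,-0.0003,0.0275,0,0,0],[0.2,0.0013,-0.0003,0.0275,0,0,0],[1,0.0013,-0.0003,0.0275,0,0,0],[1,0.0013,-0.0003,0.0275,0,0,0],[1,0.0013,-0.0003,0.0275,0,0,0],[1,0.0013,-0.0003,0.0275,0,0,0],[1,0.0013,-0.0003,0.0275,0,0,0],[1,0.0013,-0.0003,0.0275,0,0,0],[1,0.0013,-0.0003,0.0275,0,0,0]]]' 15; python3 -c "
from h import *
st()"
python3 -m jog '[[[1,0,0,0.0002,0,0,8],[1,0,0,0.0004,0,0,16],[1,0,0,0.0004,0,0,16]]]' 15; python3 -c "
from h import *
st()"
python3 -m jog '[[[1,0,0,0.0002,0,0,8],[1,0,0,0.0004,0,0,16],[1,0,0,0.0004,0,0,16]]]' 15; python3 -c "
from h import *
st()"
python3 -m jog '[[[1,0,0,0.0002,0,0,8],[1,0,0,0.0004,0,0,16],[1,0,0,0.0004,0,0,16]]]' 15; python3 -c "
from h import *
st()"
```

```text
t: 17.65
tool_pos: [0.5453, 0.1985, 0.0751]
tool_rot: [0.002, 0.258, 0.966, 0.001]
ft_force: [-2.1, -1.9, 5.9]
width: 0.203
t 17.65 p [0.5453 0.1985 0.0751] xyaw 150.1 tz [ 0.004  0.002 -1.   ] q [-0.62  0.38  0.23  1.78 -0.1   0.99  0.7 ] F [-2.15 -1.9   5.95] T [-0.494  0.416 -0.015] jt7 0.021 w 0.203
t: 18.02
tool_pos: [0.5453, 0.1985, 0.0748]
tool_rot: [0.002, 0.389, 0.921, 0.002]
ft_force: [-1.6, -1.4, 3.0]
width: 0.203
t 18.02 p [0.5453 0.1985 0.0748] xyaw 134.2 tz [ 0.004  0.002 -1.   ] q [-0.66  0.38  0.28  1.78 -0.12  0.99  0.44] F [-1.57 -1.42  3.02] T [-0.429  0.333 -0.033] jt7 -1.435 w 0.203
t: 18.4
tool_pos: [0.5453, 0.1985, 0.0744]
tool_rot: [0.001, 0.512, 0.859, 0.002]
ft_force: [-1.8, -1.6, 4.3]
width: 0.202
t 18.4 p [0.5453 0.1985 0.0744] xyaw 118.4 tz [ 0.004  0.001 -1.   ] q [-0.7   0.39  0.33  1.78 -0.15  0.99  0.18] F [-1.84 -1.56  4.28] T [-0.466  0.442 -0.09 ] jt7 -1.164 w 0.202
t: 18.77
tool_pos: [0.5454, 0.1985, 0.0743]
tool_rot: [0.001, 0.626, 0.78, 0.002]
ft_force: [-2.5, -2.0, 6.4]
width: 0.199
t 18.77 p [0.5454 0.1985 0.0743] xyaw 102.5 tz [ 0.004  0.001 -1.   ] q [-0.74  0.39  0.38  1.78 -0.17  0.99 -0.08] F [-2.49 -2.01  6.45] T [-0.557  0.527  0.089] jt7 -1.219 w 0.199
```

```bash
for k in 1; do python3 -m jog '[[[1,0,0,0.0002,0,0,6],[1,0,0,0.0002,0,0,6],[1,0,0,0.0002,0,0,6]]]' 15 >/dev/null; done; python3 -c "
from h import *
st()"
python3 -m jog '[[[1,0,0,0.0002,0,0,6],[1,0,0,0.0002,0,0,6],[1,0,0,0.0002,0,0,6]]]' 15 >/dev/null; python3 -c "
from h import *
st()"
python3 -m jog '[[[1,0,0,0.0002,0,0,6],[1,0,0,0.0002,0,0,6],[1,0,0,0.0002,0,0,6]]]' 15 >/dev/null; python3 -c "
from h import *
st()"
```

```text
t 19.15 p [0.5454 0.1985 0.0742] xyaw 96.8 tz [ 0.004  0.001 -1.   ] q [-0.75  0.4   0.4   1.79 -0.18  0.99 -0.17] F [-2.5  -2.41  5.22] T [-0.522  0.485  0.314] jt7 -0.331 w 0.203
t 19.52 p [0.5454 0.1984 0.0741] xyaw 91.2 tz [ 0.004  0.001 -1.   ] q [-0.77  0.4   0.41  1.79 -0.19  0.99 -0.26] F [-1.41 -2.38  5.55] T [-0.594  0.505  0.297] jt7 -0.365 w 0.208
t 19.9 p [0.5454 0.1983 0.0741] xyaw 85.5 tz [ 0.004  0.001 -1.   ] q [-0.78  0.4   0.43  1.79 -0.2   0.99 -0.35] F [-1.9  -2.44  5.75] T [-0.559  0.557  0.326] jt7 -0.37 w 0.214
```

Torque rose to about 0.3 N m at contact, and the jaws are just starting to yield, as the 15 N grip intended. I'll raise the grip slightly to reach about 0.35 N m.

```bash
python3 -m jog '[[[1,0,0,0,0,0,0],[1,0,0,0,0,0,0],[1,0,0,0,0,0,0]]]' 17 >/dev/null; python3 -c "
from h import *
st()"
python3 -m jog '[[[1,0,0,0,0,0,2],[1,0,0,0,0,0,2],[1,0,0,0,0,0,2]]]' 17 >/dev/null; python3 -c "
from h import *
st()"
```

```text
t 20.27 p [0.5454 0.1982 0.0741] xyaw 85.6 tz [ 0.004  0.001 -1.   ] q [-0.78  0.4   0.43  1.79 -0.2   0.99 -0.35] F [-0.94 -1.24  3.91] T [-0.466  0.459  0.352] jt7 -0.314 w 0.209
t 20.65 p [0.5454 0.1982 0.074 ] xyaw 83.6 tz [ 0.004  0.001 -1.   ] q [-0.79  0.4   0.44  1.79 -0.2   0.99 -0.39] F [-2.29 -1.97  3.61] T [-0.484  0.392  0.477] jt7 -0.495 w 0.214
```

Torque is at or slightly above target. I'll stop here, release, lift clear and look.

```bash
python3 -m jog '[[[-0.2,0,0,0,0,0,0],[-0.2,0,0,0,0,0,0],[-0.2,0,0,0,0,0,0],[-0.2,0,0,-0.03,0,0,0],[-0.2,0,0,-0.08,0,0,0],[-0.2,0,0,-0.14,0,0,0],[-0.2,0,0,-0.18,0,0,0],[-0.2,0,0,-0.18,0,0,0],[-0.2,0,0,-0.18,0,0,0]]]'; python3 -c "
from h import *
st()
import cv2
b=get_image('side');cv2.imwrite('pics/a6.png',np.hstack([cv2.resize(b[160:250,217:317],(400,360),interpolation=2),cv2.resize(b[280:370,290:390],(400,360),interpolation=2)]))"
```

```text
t: 21.78
tool_pos: [0.5442, 0.1982, 0.2532]
tool_rot: [0.001, 0.746, 0.666, 0.001]
ft_force: [-0.5, -0.5, -1.3]
width: 0.603
t 21.77 p [0.5442 0.1982 0.2532] xyaw 83.6 tz [ 0.003  0.    -1.   ] q [-0.84  0.23  0.48  1.59 -0.11  1.34 -0.45] F [-0.48 -0.52 -1.29] T [-0.032  0.024  0.003] jt7 -0.009 w 0.603
```

View pics/a6.png

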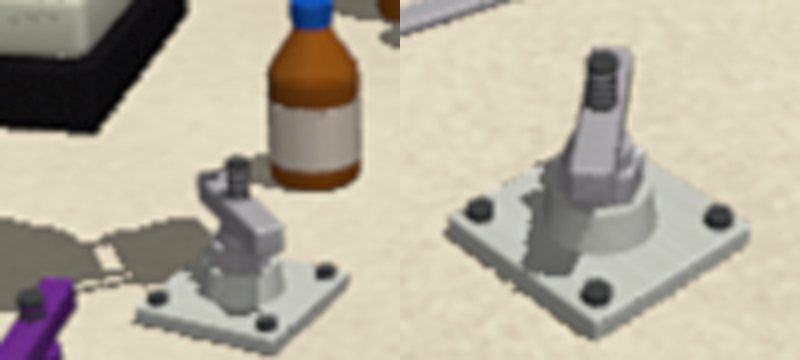

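The bar now sits low on the hex nut with a long stretch of stud exposed, like the other stop, which hasn't changed. The gripper is clear.

```bash
python3 -c "
from workcell import *
print(finish_job())"
```

```text
the job is handed in; nothing more can be done
None
```

The lock nut on the left stop (the one beside the bottle) is run down and tightened against its hex nut. I handed the job in at about 22 s, with no verdict reported. I turned it clockwise about 380° in three grips, limiting the grip force so the jaws would slip before the hex nut was forced.

**Torque:** while running down, the wrist torque stayed below 0.1 N m. It then rose to about 0.3 N m at contact and about 0.35 N m with a slightly firmer grip. The very last reading was 0.48 N m, above the 0.35 target and just over the 0.45 "firmly tight" limit, but below the 0.6 N m at which the hex nut turns. Readings vary by about ±0.05 N m.

**Final picture:** the bar sits low on the hex nut with a long stretch of stud exposed. The other stop looks unchanged, and the gripper is open and clear with almost no force on it (about 1 N).

**Not measured:** I did not measure the hex nut's angle. That it stayed put rests on the torque staying below 0.6 N m. The final pictures covered only the two stops and the bottle, so I did not check the other bystanders afterwards.

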